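# Snap the retaining clip onto the lathe belt-tensioner's pivot shaft

## Task

Take the fork tool from its black mat and, with the fork behind the orange retaining clip, push the clip along the bracket's arm onto the groove of the pivot shaft until it snaps fully home; use the tool for this and keep the gripper off the clip. Then lay the tool back on its mat and let go. Leave the turned wooden bowl where it stands.

Things in the scene. Friction and masses are not known exactly. Their poses are not given: they have to be found in the camera images.
- bracket: Fixed belt-tensioner bracket: teal foot under a flat aluminium arm 280 mm long (x), 90 wide (y), top face 46 mm above the bench. Origin: on the pivot shaft's axis, at bench height; z up. A black idler pulley (80 mm across, 22 high) stands on the arm 97 mm from the shaft towards +x. On the -x half only the clip waits, mouth facing the shaft: it is pushed along the bracket's +x.
- groove (a point): Shaft axis at the level of the arm's top face (46 mm above the bench); axes as the bracket's. The groove is 30 mm in diameter and reaches from the arm's face to 11 mm above it; above it is a dark steel shaft head 38 mm in diameter, its top 25 mm above the arm.
- clip: Loose orange split clip lying flat on the arm, 63 mm long, 58 across, 8 thick, 90 g. Origin: underside, at the centre of its opening, where the shaft axis ends up; +x points out of the mouth, z up. Jaw tips 29 mm ahead. Mouth flared to 42 mm, 24 mm between the bumps 13 mm ahead; the sprung jaws open round the shaft under a push of roughly 5 to 10 N and snap shut (greased). About 1.5 mm of play when seated.
- clip_back (a point): Middle of the clip's flat back face, where it is pushed: 32 mm behind the clip's origin (x = -32 mm), 4 mm above its underside, axes as the clip's. The back is 48 mm wide. With the clip home it lies 32 mm from the shaft axis; it can go at most about 1 mm further.
- fork_tool: Loose clip fork, 172 mm long, 260 g, on the mat: wooden handle (x from -75 to +35 mm, 26 wide, 34 high, flat sides, brass band near its front), and at +x a flat steel fork 9 mm thick, level with the underside. Origin: on the underside, on the centre line, 75 mm behind the fork's pushing face; x points to the fork, z up.
- fork_face (a point): Middle of the fork's pushing face, 75 mm ahead of the tool's origin, 4.5 mm above the underside; axes as the tool's. On each side of it a prong stands ahead by 22 mm: 54 mm clear between the prongs, flaring to about 64 mm at the tips, 80 mm over all. The prongs straddle the clip's back.
- fork_grip (a point): Where to grip the handle from above (near the centre of mass): 10 mm ahead of the tool's origin, 17 mm above the underside; the handle is 26 mm wide here, across the tool's y, and 34 mm high.
- mat: Fixed black rubber mat, 240 mm (its x) by 130 mm (its y), 3 mm thick, on the bench; origin at the centre of its underside.
- bowl: Loose turned wooden bowl, mouth up, 130 mm across, 55 mm high; origin at the centre of its underside. To be left alone.
There are look-alikes about, which are no part of the job. Leave any turquoise look-alike of the fork_tool alone.

How it is judged:
By the outcome, as a careful person would: the job done as asked, in the order asked, and still so for the second after the job is handed in, with the robot touching nothing.
It also fails if it takes over 51 s, if anything falls off the work surface, if the arm or the gripper's body presses on something with over 40 N, if the wrist force passes 120 N, or if a joint passes its speed limit or range.

## Robot

A 6-joint arm with a two-finger parallel gripper is mounted at the origin on the work surface. World frame = base frame: x ahead of the robot, y to its left, z up, the work surface at z = 0. Lengths are in m, angles in rad, forces in N, time in s.
With the tool pointing down it reaches from about 0.35 to 0.975 m from the base axis. Payload 4.9 kg.
Tool frame: the origin (TCP) lies midway between the tips of the shut fingers; the grasp point (between the pads) lies manip.tcp_to_grasp behind it (manip.tcp_to_grasp is the distance from the TCP to the grasp point, in m); z points along the fingers, y is the direction in which the jaws open and shut (so a half turn about z gives the same grasp; the last joint's range is limited). The gripper opens to 85 mm and grips with 20 to 120 N. Pads are 22 mm wide; open, the fingers measure 114 mm over their backs; the gripper's body (76 mm by 85 mm) begins 54 mm behind the grasp point. The pads swing forward as they close: fully open they stand 13 mm farther back than shut.
Start: joints at [1.026, 0.053, 1.613, -0, 1.476, -0.119], TCP at [0.258, 0.569, 0.231] pointing down, gripper open.
Joint ranges: [-3.01, 3.01], [-1.01, 2.22], [0.06, 2.58], [-1.02, 4.17], [0.09, 2.62], [-3.14, 3.14]. Speed limits (rad/s): [2.57, 2.57, 3.14, 3.14, 3.14, 3.14].

## Interface

Orientations are given as a 3x3 rotation matrix whose columns are the frame's x, y, z axes.
In Python, from bench import manip, get_image, calibration gives the robot as it stands. The module is installed in compiled form; this text tells all that it offers.
- The arm moves only by the tool step_arm, never from a script. Its argument "rows" is text: rows parted by semicolons, each of 4 numbers parted by spaces: the shift along the tool's x, y, z each as a share of 20 cm, from -1 to 1, then the turn about the tool's z as a share of 180 degrees, from -1 to 1. A call has 1 to 12 rows; each row is the pose to reach, as a shift and turn from the pose measured when the call began, along the tool's axes at that moment, turning the shorter way round; what a row does not reach only later rows make up. A row lasts 1/12 s, in which the tool goes at most 41.7 mm and 7.16 degrees, less where a joint would pass 70% of its speed; a pose out of reach is approached as far as the arm can. A call with a number of a shift or a turn outside -1 to 1 is refused whole. A call with a gripper value outside its range is refused whole. "fingers" is the closure, from 0 (fully open) to 1 (shut), set as the call begins (left out, the last holds). The fingers move at their own pace and stop on an object; "grip_force" is the grip in N (left out, the last holds). Time passes only in rows, so rows that repeat a pose let the fingers close. It gives the time, the measured TCP pose, the force and the opening at its end, in the units of the state.
- manip.state(): the state, without advancing time (a new reading comes with each control period).
- get_image(name): name is "scene" or "top" or "wrist"; returns the picture (384x512x3 uint8, blue, green, red); there is no depth.
- calibration(name): a dict with "vfov" (degrees; the focal length in pixels is half the picture's height over the tangent of half this angle, whatever the lens; pixels are square), "cx", "cy" (the principal point, pixels), "extrinsics" (4x4, takes a point from camera to world coordinates); the wrist camera has in their place "hand_eye" (4x4, takes a point from camera to tool coordinates, whose origin is the TCP and whose axes are the flange's). Camera axes: x right, y up, looking along -z (the intrinsics and any distortion apply to the point x, -y, -z); pixel columns grow to the right and rows downward; lengths in m; the calibration is good to about 2 mm. A picture is of the moment at which its call begins: read the wrist's pose just before it. calibration takes no time and is no camera call.
- manip.job_done(): hands the job in, once; it reports no verdict.
The state is a dict: "clock": time; "joint_pos": joint angles; "joint_vel": joint speeds; "joint_efforts": joint torques, N m; "position": TCP position; "orientation": TCP orientation; "force": force on the tool from outside, world axes, zero at the start; "torque": the same for the moment, N m; "finger_gap": finger opening in m.
Only numpy, scipy, OpenCV 4.12 (cv2) and the standard library are available. Lean on these libraries where they do the work, as an engineer would, in place of code of your own. Each camera call takes 0.05 s, during which the arm holds its last target.

## Working session

There is one attempt and no reset: what is moved stays moved. The work goes in short steps, Python scripts to look and compute and a tool call to move; the robot and the scene stay as the last step left them, time stands still between calls to the robot, and variables do not carry over. Pictures are saved under pics/ and viewed, and the job is handed in when it is done.

Besides the shell and the picture viewer there is one more tool, called after "Request:" by a JSON object that holds its "name" and its "arguments", one argument or row to a line. step_arm: Moves the arm, as the interface text tells. Shift numbers are shares of 20 cm and turn numbers shares of 180 degrees, none past 1 either way. Its arguments: {"type":"object","properties":{"rows":{"type":"string"},"fingers":{"type":"number"},"grip_force":{"type":"number"}},"required":["rows"]}

```bash
mkdir -p pics
python3 - <<'E'
from bench import manip,get_image,calibration
import cv2,numpy as np
np.set_printoptions(precision=4,suppress=True)
for n in("scene","top","wrist"):
    print(n,calibration(n))
    cv2.imwrite(f"pics/{n}0.png",get_image(n))
print(manip.state(),manip.tcp_to_grasp)
E
```

```text
scene {'vfov': 49.01149330342294, 'cx': 251.35437927725803, 'cy': 189.68524439777607, 'extrinsics': array([[ 0.8787, -0.2562,  0.4028,  0.9985],
       [ 0.4769,  0.5084, -0.717 , -0.85  ],
       [-0.0211,  0.8221,  0.5689,  0.8228],
       [ 0.    ,  0.    ,  0.    ,  1.    ]])}
top {'vfov': 43.99630378851994, 'cx': 253.66269913443853, 'cy': 190.95972643456687, 'extrinsics': array([[ 0.0101,  0.9976, -0.0687,  0.352 ],
       [-0.9999,  0.0095, -0.0089,  0.09  ],
       [-0.0083,  0.0688,  0.9976,  1.2775],
       [ 0.    ,  0.    ,  0.    ,  1.    ]])}
wrist {'vfov': 60.452612738465085, 'cx': 260.927145528194, 'cy': 200.07002992941588, 'hand_eye': array([[ 0.    ,  0.9614,  0.2752,  0.0706],
       [ 1.    ,  0.0003, -0.0011, -0.0002],
       [-0.0011,  0.2752, -0.9614, -0.1425],
       [ 0.    ,  0.    ,  0.    ,  1.    ]])}
{'clock': 0.15, 'joint_pos': array([ 1.026 ,  0.0532,  1.614 , -0.    ,  1.476 , -0.119 ]), 'joint_vel': array([-0.0002, -0.0017, -0.0037, -0.0015, -0.0001, -0.0003]), 'joint_efforts': array([  0.0013, -39.4244, -37.0721,  -0.    ,   0.0046,  -0.    ]), 'position': array([0.2579, 0.5688, 0.2304]), 'orientation': array([[-0.9107,  0.413 , -0.0008],
       [ 0.413 ,  0.9107, -0.0013],
       [ 0.0002, -0.0015, -1.    ]]), 'force': array([-0.1596,  0.1648,  0.2069]), 'torque': array([0.0269, 0.0034, 0.0012]), 'finger_gap': 0.08525687298212882} 0.0187
```

View pics/top0.png

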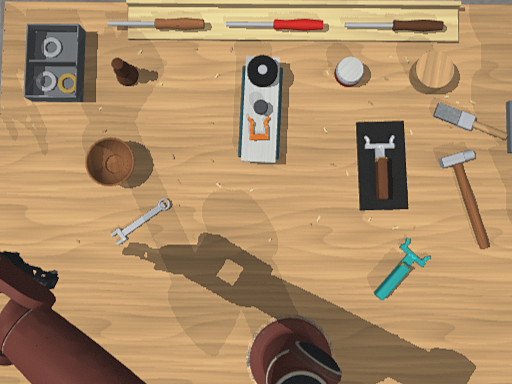

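View pics/scene0.png

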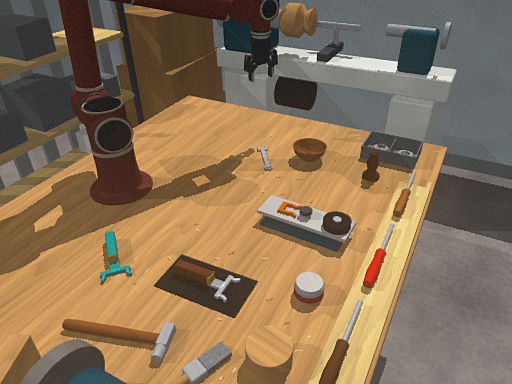

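View pics/wrist0.png

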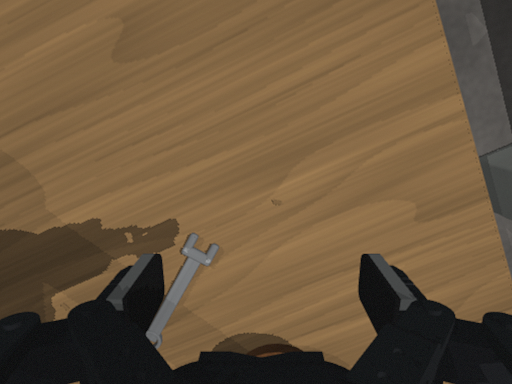

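The top view shows the fork and mat at about (382,165), the clip at (260,128), the shaft at (262,107) and the pulley at (262,70). I'll measure these by colour masks.

```bash
cat > h.py <<'E'
import cv2,numpy as np
from bench import manip,get_image,calibration
np.set_printoptions(precision=4,suppress=True)
def cam(n,st=None):
    c=calibration(n)
    f=192/np.tan(np.radians(c['vfov'])/2)
    if n=='wrist':
        T=np.eye(4);T[:3,:3]=st['orientation'];T[:3,3]=st['position'];T=T@c['hand_eye']
    else: T=c['extrinsics']
    return f,c['cx'],c['cy'],T
def ray(C,px,z):
    f,cx,cy,T=C
    px=np.atleast_2d(np.asarray(px,float))
    d=np.c_[(px[:,0]-cx)/f,-(px[:,1]-cy)/f,-np.ones(len(px))]@T[:3,:3].T
    o=T[:3,3]; return o+d*((z-o[2])/d[:,2])[:,None]
def proj(C,P):
    f,cx,cy,T=C
    q=(np.atleast_2d(P)-T[:3,3])@T[:3,:3]
    return np.c_[cx+f*q[:,0]/-q[:,2],cy-f*q[:,1]/-q[:,2]]
def big(m):
    n,l,s,c=cv2.connectedComponentsWithStats(m.astype(np.uint8)); k=1+np.argmax(s[1:,4]); return l==k
def rect(m):
    ys,xs=np.nonzero(m); return cv2.minAreaRect(np.c_[xs,ys].astype(np.float32))
E
python3 - <<'E'
from h import *
im=cv2.imread('pics/top0.png'); hsv=cv2.cvtColor(im,cv2.COLOR_BGR2HSV)
C=cam('top')
def roi(m,x0,x1,y0,y1):
    r=np.zeros_like(m);r[y0:y1,x0:x1]=m[y0:y1,x0:x1];return r
H,S,V=[hsv[...,i].astype(int) for i in range(3)]
m=big(roi((H<15)&(S>170)&(V>180),235,290,105,150)); r=rect(m); print('clip',r, ray(C,cv2.boxPoints(r),.054))
m=roi((V<45),345,420,110,220); r=rect(big(m));print('mat',r,ray(C,cv2.boxPoints(r),.003),ray(C,r[0],.003))
m=big(roi((V<50),240,290,50,92)); r=rect(m); print('pulley',r, ray(C,r[0],.068))
m=big(roi((V<110)&(S<80),250,275,97,118)); r=rect(m); print('head',r, ray(C,r[0],.071))
m=big(roi((H<20)&(S>120)&(V>50),365,400,155,205)); r=rect(m); print('handle',r, ray(C,r[0],.037), ray(C,cv2.boxPoints(r),.037))
a=im[45:225,230:420]; cv2.imwrite('pics/topc.png',cv2.resize(a,None,fx=3.3,fy=3.3,interpolation=cv2.INTER_CUBIC)[:600])
E
```

```text
clip ((257.5544738769531, 128.0445556640625), (21.890817642211914, 17.214143753051758), 84.2894058227539) [[0.6268 0.1179 0.054 ]
 [0.6317 0.0733 0.054 ]
 [0.5744 0.0671 0.054 ]
 [0.5695 0.1116 0.054 ]]
mat ((381.1905822753906, 161.9796905517578), (80.75918579101562, 46.77389144897461), 88.31531524658203) [[ 0.6289 -0.1758  0.003 ]
 [ 0.6338 -0.3022  0.003 ]
 [ 0.415  -0.306   0.003 ]
 [ 0.4101 -0.1811  0.003 ]] [[ 0.5213 -0.2413  0.003 ]]
pulley ((262.0, 70.5), (31.0, 28.0), 90.0) [[0.7489 0.0823 0.068 ]]
head ((260.5, 107.5), (15.0, 13.0), 90.0) [[0.6507 0.0853 0.071 ]]
handle ((381.3278503417969, 177.71237182617188), (41.048526763916016, 11.942214965820312), 87.39744567871094) [[ 0.4753 -0.2325  0.037 ]] [[ 0.5285 -0.2149  0.037 ]
 [ 0.5302 -0.2461  0.037 ]
 [ 0.4225 -0.25    0.037 ]
 [ 0.4208 -0.2189  0.037 ]]
```

View pics/topc.png

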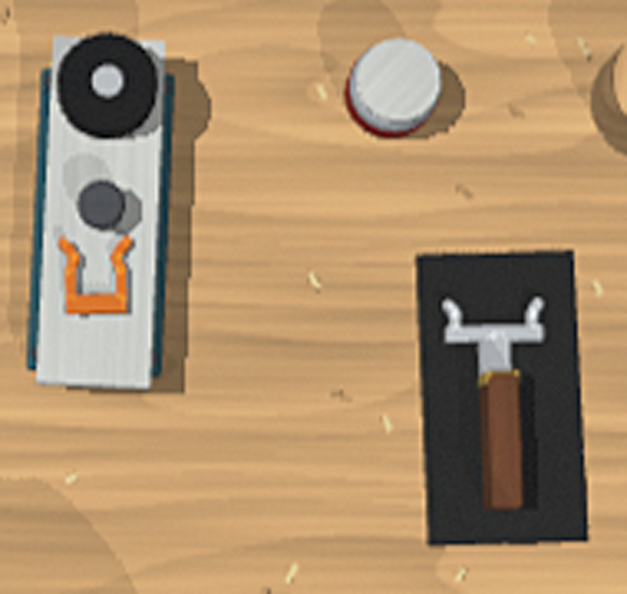

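Request:
{"name": "step_arm", "arguments": {
  "rows": "-0.62 -0.76 0 -0.142;-0.62 -0.76 0 -0.142;-0.62 -0.76 0 -0.142;-0.62 -0.76 0 -0.142;-0.62 -0.76 0 -0.142;-0.62 -0.76 0 -0.142;-0.62 -0.76 0 -0.142",
  "fingers": 0
}}

```text
clock: 0.73
position: [0.3083, 0.3781, 0.2305]
orientation: [[-1.0, -0.018, -0.001], [-0.018, 1.0, -0.001], [0.001, -0.001, -1.0]]
force: [-0.3, -0.0, 0.4]
finger_gap: 0.085
```

Request:
{"name": "step_arm", "arguments": {
  "rows": "-0.25 -1 0 0;-0.25 -1 0 0;-0.25 -1 0 0;-0.25 -1 0 0;-0.25 -1 0 0;-0.25 -1 0 0"
}}

```text
clock: 1.23
position: [0.3637, 0.1745, 0.2307]
orientation: [[-1.0, -0.01, 0.001], [-0.01, 1.0, -0.003], [-0.001, -0.003, -1.0]]
force: [0.5, -0.2, -0.7]
finger_gap: 0.0854
```

Request:
{"name": "step_arm", "arguments": {
  "rows": "-0.25 -1 0 0;-0.25 -1 0 0;-0.25 -1 0 0;-0.25 -1 0 0;-0.25 -1 0 0;-0.25 -1 0 0"
}}

```text
clock: 1.73
position: [0.4171, -0.0296, 0.2317]
orientation: [[-1.0, -0.003, 0.001], [-0.003, 1.0, -0.005], [-0.001, -0.005, -1.0]]
force: [-1.1, 0.5, -0.5]
finger_gap: 0.0855
```

Request:
{"name": "step_arm", "arguments": {
  "rows": "-0.25 -1 0 0;-0.25 -1 0 0;-0.25 -1 0 0;-0.25 -1 0 0;-0.25 -1 0 0;-0.25 -1 0 0;-0.25 -1 0 0;-0.25 -1 0 0"
}}

```text
clock: 2.4
position: [0.4684, -0.2283, 0.2322]
orientation: [[-1.0, -0.004, 0.0], [-0.004, 1.0, -0.004], [-0.0, -0.004, -1.0]]
force: [-0.2, 1.0, -0.2]
finger_gap: 0.0852
```

```bash
cat > shot.py <<'E'
import sys,pickle
from h import *
n=sys.argv[1]; st=manip.state(); 
for c in sys.argv[2:]:
    im=get_image(c); cv2.imwrite(f'pics/{n}_{c}.png',im)
pickle.dump({k:np.array(v) for k,v in st.items()},open(f'pics/{n}.pkl','wb'))
print(st['clock'],st['position'],st['orientation'][:,0],st['orientation'][:,2],st['force'],st['finger_gap'])
E
python3 shot.py a wrist top
```

```text
2.4 [ 0.4684 -0.2283  0.2322] [-1.     -0.0042 -0.0001] [ 0.0001 -0.0037 -1.    ] [-0.2367  0.9776 -0.2234] 0.0851563258860251
```

View pics/a_wrist.png

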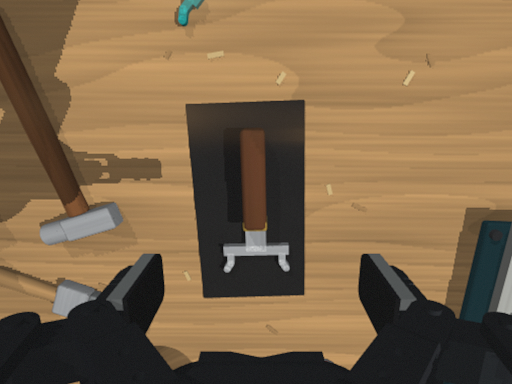

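The wrist view shows the fork on its mat: handle around (254,180), prongs at (230,265) and (284,265).

Run:
```python
from h import *
import pickle
st=pickle.load(open('pics/a.pkl','rb')); C=cam('wrist',st); im=cv2.imread('pics/a_wrist.png')
hsv=cv2.cvtColor(im,cv2.COLOR_BGR2HSV);H,S,V=[hsv[...,i].astype(int) for i in range(3)]
R=np.zeros(H.shape,bool);R[110:295,205:300]=1
m=big(R&(H<20)&(S>100)&(V>60)); r=rect(m); b=ray(C,cv2.boxPoints(r),.037); print('handle',r,'\n',b,ray(C,r[0],.037))
# centre line of the handle rows
rows=range(145,215,10)
L=[(np.nonzero(m[y])[0].min(),np.nonzero(m[y])[0].max()+1,y) for y in rows]; print(L)
s=big(R&(S<60)&(V>110)); ys,xs=np.nonzero(s); print('steel',xs.min(),xs.max(),ys.min(),ys.max())
r=rect(s);print(r,ray(C,cv2.boxPoints(r),.012),ray(C,r[0],.012))
for y in range(226,275,3): 
    q=np.nonzero(s[y])[0]; print(y,q.min() if len(q) else None,q.max() if len(q) else None,len(q))
mm=np.zeros(H.shape,bool);mm[95:300,180:310]=(V<50)[95:300,180:310]; r=rect(big(mm)); print('mat',r,ray(C,cv2.boxPoints(r),.003),ray(C,r[0],.003))
a=im[95:300,180:310];cv2.imwrite('pics/a_c.png',cv2.resize(a,None,fx=2.9,fy=2.9,interpolation=cv2.INTER_CUBIC))
```

```text
handle ((253.4185791015625, 179.0026397705078), (102.4346923828125, 24.280574798583984), 88.13232421875) 
 [[ 0.4197 -0.2501  0.037 ]
 [ 0.4188 -0.2257  0.037 ]
 [ 0.5284 -0.2214  0.037 ]
 [ 0.5294 -0.2479  0.037 ]] [[ 0.4717 -0.2363  0.037 ]]
[(np.int64(241), np.int64(265), 145), (np.int64(241), np.int64(265), 155), (np.int64(242), np.int64(266), 165), (np.int64(242), np.int64(266), 175), (np.int64(242), np.int64(266), 185), (np.int64(243), np.int64(266), 195), (np.int64(243), np.int64(266), 205)]
steel 223 289 231 271
((255.8674774169922, 250.6802215576172), (39.72310256958008, 65.70242309570312), 89.02897644042969) [[ 0.5403 -0.2733  0.012 ]
 [ 0.5385 -0.196   0.012 ]
 [ 0.5902 -0.1938  0.012 ]
 [ 0.5922 -0.2739  0.012 ]] [[ 0.5648 -0.2342  0.012 ]]
226 None None 0
229 None None 0
232 245 265 21
235 245 265 21
238 246 265 20
241 246 265 20
244 245 265 21
247 223 288 66
250 223 288 66
253 224 288 65
256 227 285 14
259 227 285 15
262 227 286 16
265 225 288 18
268 224 289 16
271 225 229 5
274 None None 0
mat ((246.5, 212.0), (168.0, 113.0), 90.0) [[ 0.4219 -0.3071  0.003 ]
 [ 0.4213 -0.1823  0.003 ]
 [ 0.6318 -0.174   0.003 ]
 [ 0.6326 -0.3187  0.003 ]] [[ 0.5191 -0.2455  0.003 ]]
```

View pics/a_c.png

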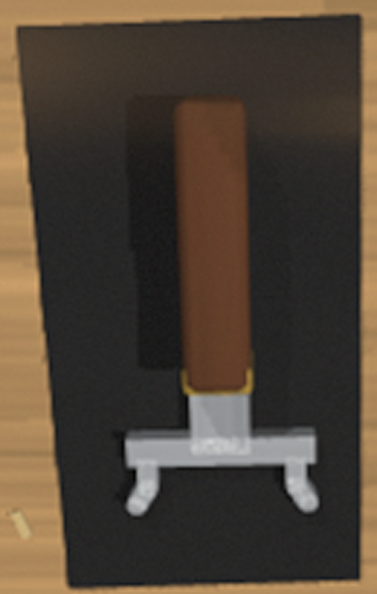

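Request:
{"name": "step_arm", "arguments": {
  "rows": "-0.183 -0.035 0.6 -0.008;-0.183 -0.035 0.6 -0.008;-0.183 -0.035 0.6 -0.008;-0.183 -0.035 0.6 -0.008;-0.183 -0.035 0.6 -0.008;-0.183 -0.035 0.6 -0.008"
}}

```text
clock: 3.0
position: [0.5057, -0.2345, 0.1145]
orientation: [[-0.999, -0.032, 0.003], [-0.032, 0.999, -0.006], [-0.003, -0.006, -1.0]]
force: [0.6, -0.1, 1.4]
finger_gap: 0.0853
```

```bash
python3 shot.py b wrist
python3 - <<'E'
from h import *
import pickle
st=pickle.load(open('pics/b.pkl','rb')); C=cam('wrist',st); im=cv2.imread('pics/b_wrist.png')
hsv=cv2.cvtColor(im,cv2.COLOR_BGR2HSV);H,S,V=[hsv[...,i].astype(int) for i in range(3)]
R=np.zeros(H.shape,bool);R[:,190:330]=1
m=big(R&(H<12)&(S>100)&(V>60))
ys,xs=np.nonzero(m);print(xs.min(),xs.max(),ys.min(),ys.max())
for y in range(ys.min()+10,ys.max()-5,20):
    q=np.nonzero(m[y])[0]; print(y,ray(C,[[q.min(),y],[q.max()+1,y]],.037).ravel())
E
```

```text
3.0 [ 0.5057 -0.2345  0.1145] [-0.9995 -0.0321 -0.0026] [ 0.0028 -0.0058 -1.    ] [ 0.6362 -0.1243  1.4252] 0.08531885219676104
240 278 82 239
92 [ 0.4274 -0.2498  0.037   0.4266 -0.2257  0.037 ]
112 [ 0.4397 -0.2502  0.037   0.4389 -0.2251  0.037 ]
132 [ 0.4524 -0.25    0.037   0.4515 -0.2245  0.037 ]
152 [ 0.4654 -0.2498  0.037   0.4646 -0.2245  0.037 ]
172 [ 0.479  -0.249   0.037   0.4781 -0.2239  0.037 ]
192 [ 0.493  -0.2488  0.037   0.4922 -0.2239  0.037 ]
212 [ 0.5075 -0.2485  0.037   0.5067 -0.2233  0.037 ]
232 [ 0.5225 -0.2469  0.037   0.5217 -0.2247  0.037 ]
```

View pics/b_wrist.png

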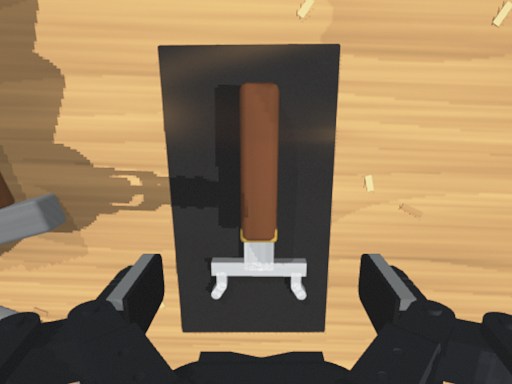

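Request:
{"name": "step_arm", "arguments": {
  "rows": "0.005 -0.005 0.2 0.003;0.005 -0.005 0.4 0.003;0.005 -0.005 0.53 0.003;0.005 -0.005 0.53 0.003;0.005 -0.005 0.53 0.003"
}}

```text
clock: 3.47
position: [0.5063, -0.2372, 0.0115]
orientation: [[-1.0, -0.022, 0.006], [-0.022, 1.0, -0.008], [-0.006, -0.008, -1.0]]
force: [-0.3, -1.0, 1.3]
finger_gap: 0.0857
```

Request:
{"name": "step_arm", "arguments": {
  "rows": "0 0 0 0;0 0 0 0;0 0 0 0;0 0 0 0;0 0 0 0;0 0 0 0;0 0 0 0;0 0 0 0;0 0 0 0;0 0 0 0",
  "fingers": 1,
  "grip_force": 70
}}

```text
clock: 4.3
position: [0.5074, -0.238, 0.0131]
orientation: [[-1.0, -0.022, 0.008], [-0.022, 1.0, -0.009], [-0.008, -0.009, -1.0]]
force: [-0.5, 0.1, 6.9]
finger_gap: 0.0248
```

Request:
{"name": "step_arm", "arguments": {
  "rows": "0 0 0 0;0 0 0 0;0 0 0 0;0 0 0.015 0;0.004 0.006 0.03 0;0.005 0.008 0.035 0;0.005 0.008 0.035 0;0.005 0.008 0.035 0",
  "fingers": 0.4
}}

```text
clock: 4.97
position: [0.5062, -0.2363, 0.0057]
orientation: [[-1.0, -0.022, 0.008], [-0.022, 1.0, -0.009], [-0.007, -0.009, -1.0]]
force: [-0.3, 0.3, -0.3]
finger_gap: 0.0509
```

```bash
python3 shot.py c wrist
```

```text
4.9667 [ 0.5062 -0.2363  0.0057] [-0.9997 -0.0223 -0.0073] [ 0.0075 -0.0088 -0.9999] [-0.3127  0.2949 -0.3043] 0.050908932367658484
```

View pics/c_wrist.png

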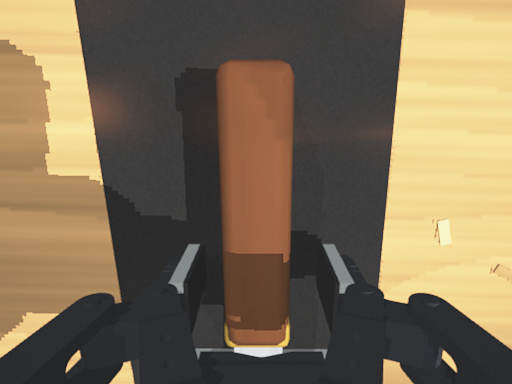

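Request:
{"name": "step_arm", "arguments": {
  "rows": "0 0 -0.01 0;0 0 -0.01 0;0 0 -0.01 0;0 0 -0.01 0;0 0 -0.01 0;0 0 -0.01 0;0 0 -0.01 0;0 0 -0.01 0",
  "fingers": 1,
  "grip_force": 80
}}

```text
clock: 5.68
position: [0.507, -0.2369, 0.0088]
orientation: [[-1.0, -0.022, 0.009], [-0.022, 1.0, -0.01], [-0.009, -0.01, -1.0]]
force: [-0.2, -0.6, 5.1]
finger_gap: 0.0249
```

Request:
{"name": "step_arm", "arguments": {
  "rows": "0 0 -0.1 0;0 0 -0.3 0;0 0 -0.5 0;0 0 -0.7 0;0 0 -0.8 0;0 0 -0.8 0;0 0 -0.8 0;0 0 -0.8 0"
}}

```text
clock: 6.35
position: [0.504, -0.2343, 0.1656]
orientation: [[-1.0, -0.022, 0.005], [-0.022, 1.0, -0.007], [-0.005, -0.007, -1.0]]
force: [-0.4, -0.6, -3.5]
finger_gap: 0.0248
```

```bash
python3 shot.py d wrist scene top
```

```text
6.35 [ 0.504  -0.2343  0.1656] [-0.9997 -0.0222 -0.0048] [ 0.0049 -0.0072 -1.    ] [-0.4258 -0.6351 -3.4812] 0.02476812427949272
```

View pics/d_wrist.png

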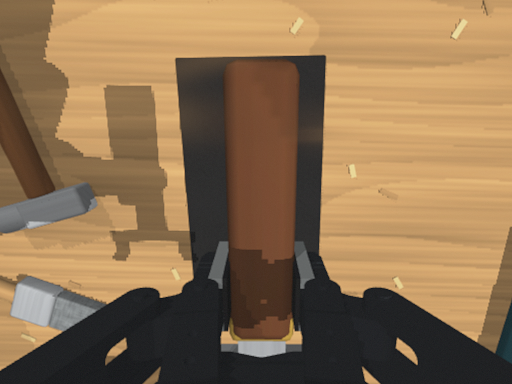

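View pics/d_scene.png

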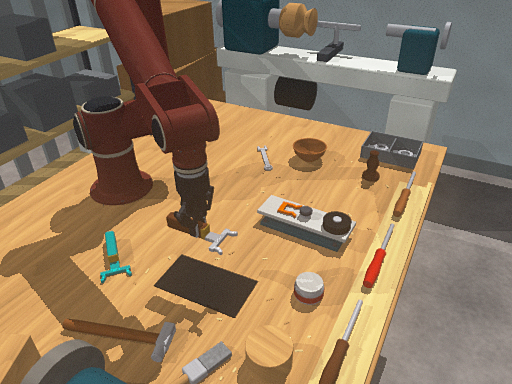

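Request:
{"name": "step_arm", "arguments": {
  "rows": "-0.25 1 -0.42 0;-0.25 1 -0.42 0;-0.25 1 -0.42 0;-0.25 1 -0.42 0;-0.25 1 -0.42 0;-0.25 1 -0.42 0;-0.25 1 -0.42 0;-0.25 1 -0.42 0;-0.25 1 -0.42 0"
}}

```text
clock: 7.25
position: [0.5483, -0.0334, 0.2462]
orientation: [[-1.0, -0.021, 0.001], [-0.022, 1.0, -0.007], [-0.001, -0.007, -1.0]]
force: [-1.1, 0.3, -3.2]
finger_gap: 0.0251
```

```bash
python3 shot.py e wrist top scene
```

```text
7.25 [ 0.5483 -0.0334  0.2462] [-0.9998 -0.0215 -0.001 ] [ 0.0012 -0.0069 -1.    ] [-1.0907  0.2508 -3.1549] 0.02507144040679655
```

View pics/e_wrist.png

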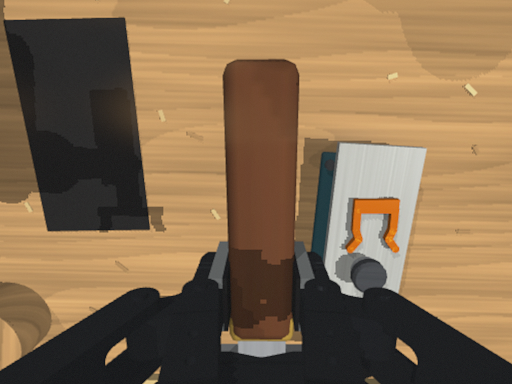

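View pics/e_top.png

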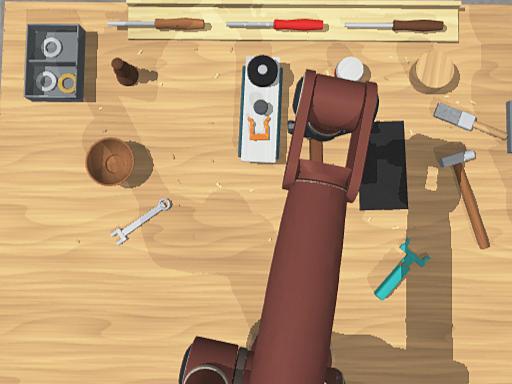

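The wrist view shows the bracket at right, with the clip's back edge near row 199 (cols 355–398) and the shaft head at (369,275).

Run:
```python
from h import *
import pickle
st=pickle.load(open('pics/e.pkl','rb')); C=cam('wrist',st); im=cv2.imread('pics/e_wrist.png')
hsv=cv2.cvtColor(im,cv2.COLOR_BGR2HSV);H,S,V=[hsv[...,i].astype(int) for i in range(3)]
def R(x0,x1,y0,y1):
    r=np.zeros(H.shape,bool);r[y0:y1,x0:x1]=1;return r
m=big(R(330,420,180,270)&(H<18)&(S>170)&(V>150))
for y in range(196,254,4):
    q=np.nonzero(m[y])[0]
    if len(q): print(y,q.min(),q.max(),len(q),ray(C,[[q.min(),y+.5],[q.max()+1,y+.5]],.054).ravel()[[0,1,3,4]])
r=rect(m);print('clip',r,ray(C,cv2.boxPoints(r),.054))
a=big(R(320,430,140,300)&(S<40)&(V>110)&~m)
E2=[]
for y in range(150,192,6):
    q=np.nonzero(a[y])[0]; w=ray(C,[[q.min(),y+.5],[q.max()+1,y+.5]],.046); E2.append(w.mean(0)); print('arm',y,q.min(),q.max(),w[:,:2].ravel(),w.mean(0)[:2])
q=np.nonzero(a[:,380])[0]; print('arm end row',q.min(),ray(C,[380,q.min()],.046))
r=rect(a);print(r,ray(C,cv2.boxPoints(r),.046))
s=big(R(350,390,255,293)&(S<70)&(V<105)&(V>25));r=rect(s);print('head',r,ray(C,r[0],.071))
ys,xs=np.nonzero(s);print((xs.min()+xs.max()+1)/2,xs.max()-xs.min()+1,ys.min(),ys.max())
# top view
C=cam('top');im=cv2.imread('pics/top0.png')
hsv=cv2.cvtColor(im,cv2.COLOR_BGR2HSV);H,S,V=[hsv[...,i].astype(int) for i in range(3)]
a=big(R(235,290,50,170)&(S<45)&(V>150))
P=[]
for y in list(range(90,98,3))+list(range(150,160,3)):
    q=np.nonzero(a[y])[0]; print(y,q.min(),q.max(),ray(C,[(q.min()+q.max()+1)/2,y],.046))
imb=cv2.imread('pics/e_wrist.png')[130:310,300:440];cv2.imwrite('pics/e_c.png',cv2.resize(imb,None,fx=3.3,fy=3.3,interpolation=cv2.INTER_CUBIC))
```

```text
200 355 398 44 [0.572  0.0656 0.571  0.1119]
204 355 398 44 [0.5764 0.066  0.5754 0.1125]
208 354 398 45 [0.5809 0.0654 0.5798 0.1131]
212 354 398 45 [0.5854 0.0658 0.5842 0.1137]
216 353 397 15 [0.5899 0.0652 0.5887 0.1133]
220 353 397 14 [0.5944 0.0657 0.5933 0.1139]
224 353 396 14 [0.599  0.0661 0.5978 0.1134]
228 353 396 14 [0.6036 0.0666 0.6024 0.114 ]
232 353 395 15 [0.6082 0.067  0.6071 0.1136]
236 354 393 16 [0.6128 0.0686 0.6118 0.112 ]
240 354 393 15 [0.6175 0.069  0.6165 0.1127]
244 350 395 17 [0.6223 0.0651 0.6211 0.1155]
248 347 398 16 [0.6272 0.0623 0.6258 0.1194]
252 349 351 3 [0.6319 0.065  0.6318 0.0683]
clip ((372.9796142578125, 225.49957275390625), (51.03019332885742, 53.968353271484375), 1.1691392660140991) [[0.6313 0.0626 0.054 ]
 [0.5695 0.058  0.054 ]
 [0.5694 0.1117 0.054 ]
 [0.6312 0.119  0.054 ]]
arm 150 339 425 [0.5209 0.046  0.5189 0.1358] [0.5199 0.0909]
arm 156 338 424 [0.5271 0.0455 0.5251 0.1358] [0.5261 0.0906]
arm 162 337 423 [0.5334 0.045  0.5314 0.1357] [0.5324 0.0904]
arm 168 336 422 [0.5398 0.0445 0.5377 0.1357] [0.5388 0.0901]
arm 174 336 420 [0.5462 0.045  0.5442 0.1346] [0.5452 0.0898]
arm 180 335 419 [0.5527 0.0445 0.5507 0.1345] [0.5517 0.0895]
arm 186 334 418 [0.5593 0.044  0.5572 0.1345] [0.5582 0.0893]
arm end row 145 [[0.5143 0.0877 0.046 ]]
((373.0379638671875, 219.83656311035156), (86.6999740600586, 156.362060546875), 7.062602519989014) [[0.6871 0.0386 0.046 ]
 [0.507  0.0454 0.046 ]
 [0.5159 0.135  0.046 ]
 [0.6988 0.1415 0.046 ]]
head ((369.5, 274.5), (35.0, 39.0), 90.0) [[0.6492 0.0843 0.071 ]]
370.0 40 257 292
90 244 278 [[0.7037 0.083  0.046 ]]
93 244 278 [[0.6957 0.083  0.046 ]]
96 244 277 [[0.6876 0.0842 0.046 ]]
150 241 275 [[0.5442 0.0894 0.046 ]]
153 241 275 [[0.5363 0.0894 0.046 ]]
156 241 275 [[0.5284 0.0893 0.046 ]]
159 241 275 [[0.5205 0.0892 0.046 ]]
```

View pics/e_c.png

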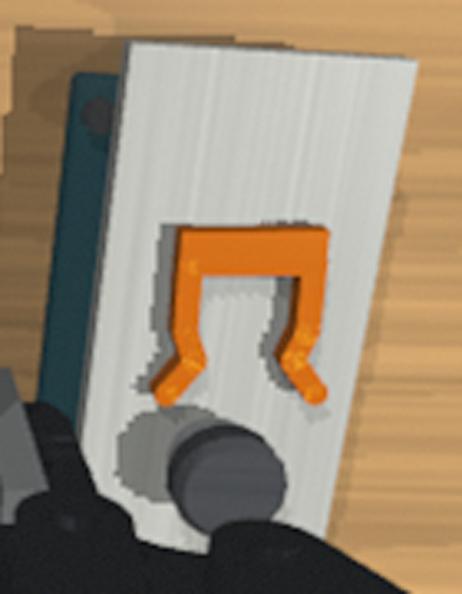

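Run:
```python
from h import *
import pickle
for n,x0,x1,y0,y1 in(('a',220,292,225,275),('b',205,312,240,302)):
    st=pickle.load(open(f'pics/{n}.pkl','rb')); C=cam('wrist',st); im=cv2.imread(f'pics/{n}_wrist.png')
    hsv=cv2.cvtColor(im,cv2.COLOR_BGR2HSV);H,S,V=[hsv[...,i].astype(int) for i in range(3)]
    r=np.zeros(H.shape,bool);r[y0:y1,x0:x1]=1
    s=big(r&(S<60)&(V>105)); w=s.sum(1); ys=np.nonzero(w>.75*w.max())[0]; print(n,w[w>0],ys.min(),ys.max())
    y=(ys.max()+1); q=np.nonzero(s[ys.max()-3])[0]; 
    for c in (q.min()+20,(q.min()+q.max()+1)/2,q.max()-20): print(c,ray(C,[c,y],.012))
    print('ends',ray(C,[[q.min(),ys.max()-3],[q.max()+1,ys.max()-3]],.012))
    yy,xx=np.nonzero(s); print('tips',ray(C,[260,yy.max()+1],.009))
```

```text
a [21 21 21 21 21 21 20 20 20 20 20 20 20 21 38 65 66 66 66 66 65 65 65 65
 49 15 15 15 15 15 15 16 17 17 18 16 17 16 14 12  5  2] 246 254
244 [[ 0.5706 -0.2485  0.012 ]]
256.5 [[ 0.5705 -0.2334  0.012 ]]
268 [[ 0.5704 -0.2196  0.012 ]]
ends [[ 0.5655 -0.2724  0.012 ]
 [ 0.565  -0.1945  0.012 ]]
tips [[ 0.5961 -0.2292  0.009 ]]
b [30 30 30 30 30 30 30 30 30 30 30 30 30 30 30 30 58 74 73 76 95 96 96 96
 96 96 96 96 96 96 96 96 96 96 66 23 23 23 22 22 21 22 22 23 25 26 26 27
 25 25 26 24 23 23 21 18 14  8] 259 275
231 [[ 0.5719 -0.2574  0.012 ]]
259.0 [[ 0.5711 -0.2342  0.012 ]]
286 [[ 0.5703 -0.2119  0.012 ]]
ends [[ 0.5688 -0.274   0.012 ]
 [ 0.566  -0.1947  0.012 ]]
tips [[ 0.5957 -0.2326  0.009 ]]
```

Request:
{"name": "step_arm", "arguments": {
  "rows": "0.382 0.64 0 0.019;0.382 0.64 0 0.019;0.382 0.64 0 0.019;0.382 0.64 0 0.019;0.382 0.64 0.3 0.019;0.382 0.64 0.6 0.019;0.382 0.643 0.73 0.019;0.382 0.643 0.73 0.019;0.382 0.643 0.73 0.019;0.382 0.643 0.73 0.019"
}}

```text
clock: 8.23
position: [0.4688, 0.0915, 0.0984]
orientation: [[-0.999, 0.041, -0.001], [0.041, 0.999, -0.007], [0.001, -0.007, -1.0]]
force: [-0.2, 0.4, -2.1]
finger_gap: 0.0246
```

```bash
python3 shot.py f wrist top scene
python3 - <<'E'
import cv2
a=cv2.imread('pics/f_top.png')[60:200,190:340];b=cv2.imread('pics/f_scene.png')[150:270,190:370]
cv2.imwrite('pics/f_t.png',cv2.resize(a,None,fx=4,fy=4,interpolation=cv2.INTER_CUBIC));cv2.imwrite('pics/f_s.png',cv2.resize(b,None,fx=4,fy=4,interpolation=cv2.INTER_CUBIC))
E
```

```text
8.2333 [0.4688 0.0915 0.0984] [-0.9992  0.0408  0.0011] [-0.0014 -0.0069 -1.    ] [-0.2019  0.4327 -2.0919] 0.02456902671127861
```

View pics/f_t.png

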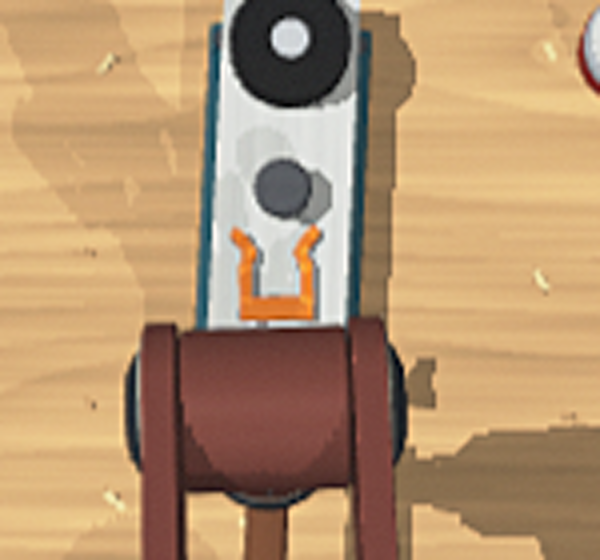

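View pics/f_s.png

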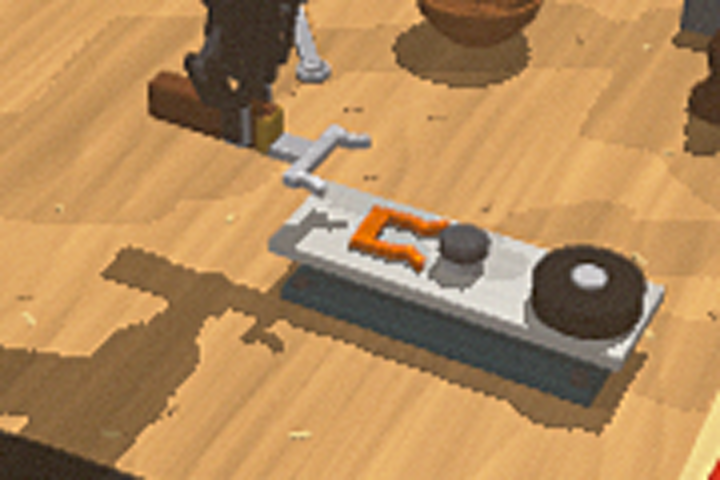

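View pics/f_wrist.png

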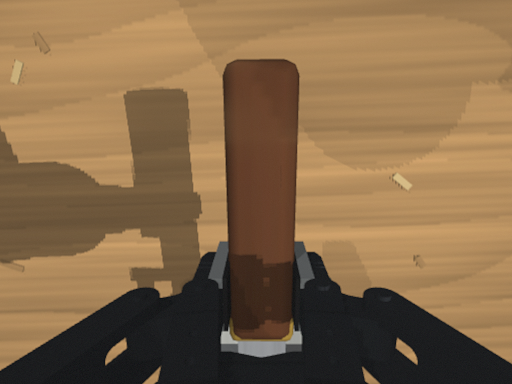

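Request:
{"name": "step_arm", "arguments": {
  "rows": "0 0.005 0.1 0;0 0.006 0.18 0;0 0.006 0.217 0;0 0.006 0.217 0;0 0.006 0.217 0;0 0.006 0.217 0"
}}

```text
clock: 8.88
position: [0.4737, 0.0928, 0.061]
orientation: [[-0.999, 0.04, 0.01], [0.04, 0.999, -0.006], [-0.01, -0.006, -1.0]]
force: [-0.5, -0.2, -3.6]
finger_gap: 0.0249
```

```bash
python3 shot.py g scene
python3 - <<'E'
import cv2
b=cv2.imread('pics/g_scene.png')[150:270,190:370]
cv2.imwrite('pics/g_s.png',cv2.resize(b,None,fx=4,fy=4,interpolation=cv2.INTER_CUBIC))
E
```

```text
8.8833 [0.4737 0.0928 0.061 ] [-0.9991  0.0403 -0.0103] [ 0.0101 -0.0064 -0.9999] [-0.4727 -0.1895 -3.6378] 0.024893668195753935
```

View pics/g_s.png

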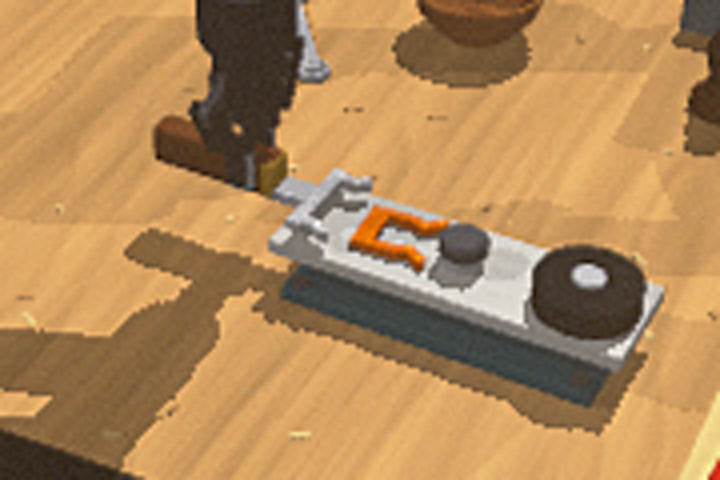

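```bash
python3 -c "
from h import *
s=manip.state();print(s['joint_pos'],s['joint_vel'],s['position'])"
```

```text
[ 0.0432 -0.1247  2.086  -0.0074  1.1705 -1.4844] [-0.0006  0.0001  0.0066  0.0008 -0.0011 -0.0015] [0.4737 0.0929 0.061 ]
```

Request:
{"name": "step_arm", "arguments": {
  "rows": "0 0 0.03 0;0 0 0.03 0;0 0 0.03 0;0 0 0.03 0"
}}

```text
clock: 9.27
position: [0.4738, 0.0928, 0.055]
orientation: [[-0.999, 0.04, 0.01], [0.04, 0.999, -0.006], [-0.01, -0.006, -1.0]]
force: [0.6, -0.1, -2.2]
finger_gap: 0.0247
```

Request:
{"name": "step_arm", "arguments": {
  "rows": "-0.05 0 0 0;-0.1 0 0.001 0;-0.14 0 0.001 0;-0.15 0 0.002 0;-0.15 0 0.002 0;-0.15 0 0.002 0"
}}

```text
clock: 9.77
position: [0.5038, 0.0916, 0.0547]
orientation: [[-0.999, 0.04, 0.009], [0.04, 0.999, -0.006], [-0.01, -0.006, -1.0]]
force: [0.6, 0.2, -2.5]
finger_gap: 0.0249
```

```bash
python3 shot.py i scene
python3 - <<'E'
import cv2
b=cv2.imread('pics/i_scene.png')[150:270,190:370]
cv2.imwrite('pics/i_s.png',cv2.resize(b,None,fx=4,fy=4,interpolation=cv2.INTER_CUBIC))
E
```

```text
9.7667 [0.5038 0.0916 0.0547] [-0.9991  0.0403 -0.0096] [ 0.0094 -0.0064 -0.9999] [ 0.6436  0.1623 -2.5465] 0.02491105578074832
```

View pics/i_s.png

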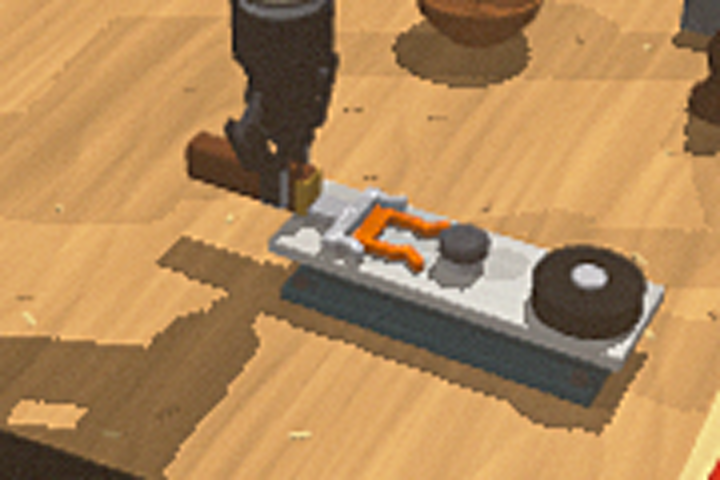

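The prongs straddle the clip's back. I'll push on in small steps and watch the force.

Request:
{"name": "step_arm", "arguments": {
  "rows": "-0.03 0 0 0;-0.06 0 0 0;-0.09 0 0.001 0;-0.12 0 0.001 0;-0.12 0 0.001 0"
}}

```text
clock: 10.23
position: [0.5291, 0.0905, 0.0551]
orientation: [[-0.999, 0.04, 0.011], [0.04, 0.999, -0.006], [-0.011, -0.006, -1.0]]
force: [-0.8, 0.1, -2.8]
finger_gap: 0.0249
```

```bash
python3 shot.py j scene top
python3 - <<'E'
import cv2
b=cv2.imread('pics/j_scene.png')[150:270,190:370]
cv2.imwrite('pics/j_s.png',cv2.resize(b,None,fx=4,fy=4,interpolation=cv2.INTER_CUBIC))
E
```

```text
10.2333 [0.5291 0.0905 0.0551] [-0.9991  0.0404 -0.0111] [ 0.0108 -0.0064 -0.9999] [-0.8039  0.0775 -2.7529] 0.024867606487748568
```

View pics/j_s.png

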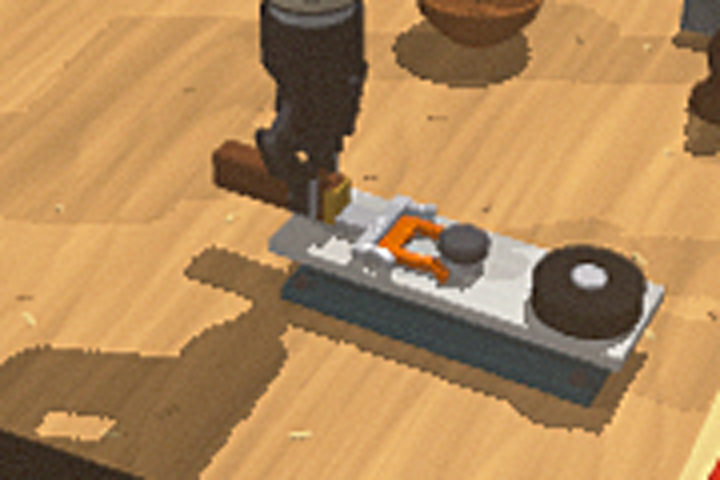

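Request:
{"name": "step_arm", "arguments": {
  "rows": "-0.02 0 0 0;-0.04 0 0 0;-0.06 0 0.001 0;-0.06 0 0.001 0"
}}

```text
clock: 10.67
position: [0.5397, 0.0901, 0.0543]
orientation: [[-0.999, 0.04, 0.008], [0.04, 0.999, -0.006], [-0.008, -0.006, -1.0]]
force: [-1.0, -0.0, -3.4]
finger_gap: 0.0246
```

Request:
{"name": "step_arm", "arguments": {
  "rows": "-0.01 0 0 0;-0.02 0 0 0;-0.03 0 0 0;-0.04 0 0 0;-0.04 0 0 0"
}}

```text
clock: 11.08
position: [0.549, 0.0897, 0.0549]
orientation: [[-0.999, 0.041, 0.01], [0.04, 0.999, -0.006], [-0.01, -0.006, -1.0]]
force: [0.1, -0.2, -2.2]
finger_gap: 0.0249
```

```bash
python3 shot.py k scene top
python3 - <<'E'
import cv2
b=cv2.imread('pics/k_scene.png')[150:270,190:370]
cv2.imwrite('pics/k_s.png',cv2.resize(b,None,fx=4,fy=4,interpolation=cv2.INTER_CUBIC))
E
```

```text
11.0833 [0.549  0.0897 0.0549] [-0.9991  0.0405 -0.0105] [ 0.0102 -0.0064 -0.9999] [ 0.1423 -0.2382 -2.1598] 0.024866765347648343
```

View pics/k_s.png

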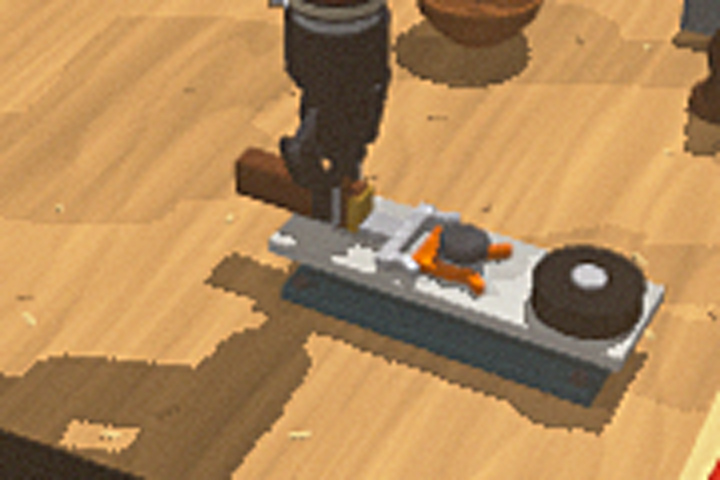

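Request:
{"name": "step_arm", "arguments": {
  "rows": "-0.01 0 0 0;-0.02 0 0 0;-0.02 0 0 0;-0.02 0 0 0"
}}

```text
clock: 11.52
position: [0.5529, 0.0895, 0.055]
orientation: [[-0.999, 0.041, 0.01], [0.041, 0.999, -0.006], [-0.01, -0.006, -1.0]]
force: [0.6, -0.1, -3.3]
finger_gap: 0.0249
```

Request:
{"name": "step_arm", "arguments": {
  "rows": "-0.01 0 0 0;-0.015 0 0 0;-0.015 0 0 0;-0.015 0 0 0"
}}

```text
clock: 11.85
position: [0.5559, 0.0894, 0.0551]
orientation: [[-0.999, 0.041, 0.01], [0.041, 0.999, -0.006], [-0.01, -0.006, -1.0]]
force: [0.1, 0.5, -3.0]
finger_gap: 0.0249
```

Request:
{"name": "step_arm", "arguments": {
  "rows": "-0.005 0 0 0;-0.008 0 0 0;-0.008 0 0 0;-0.008 0 0 0"
}}

```text
clock: 12.18
position: [0.5575, 0.0894, 0.0551]
orientation: [[-0.999, 0.041, 0.01], [0.041, 0.999, -0.006], [-0.01, -0.006, -1.0]]
force: [-0.8, -0.3, -3.0]
finger_gap: 0.025
```

```bash
python3 shot.py l scene top
python3 - <<'E'
import cv2
b=cv2.imread('pics/l_scene.png')[190:250,270:360]
cv2.imwrite('pics/l_s.png',cv2.resize(b,None,fx=8,fy=8,interpolation=cv2.INTER_CUBIC))
b=cv2.imread('pics/l_top.png')[60:170,200:320]
cv2.imwrite('pics/l_t.png',cv2.resize(b,None,fx=5,fy=5,interpolation=cv2.INTER_CUBIC))
E
```

```text
12.1833 [0.5575 0.0894 0.0551] [-0.9991  0.0406 -0.01  ] [ 0.0098 -0.0064 -0.9999] [-0.7957 -0.3054 -3.0078] 0.025006011927608228
```

View pics/l_s.png

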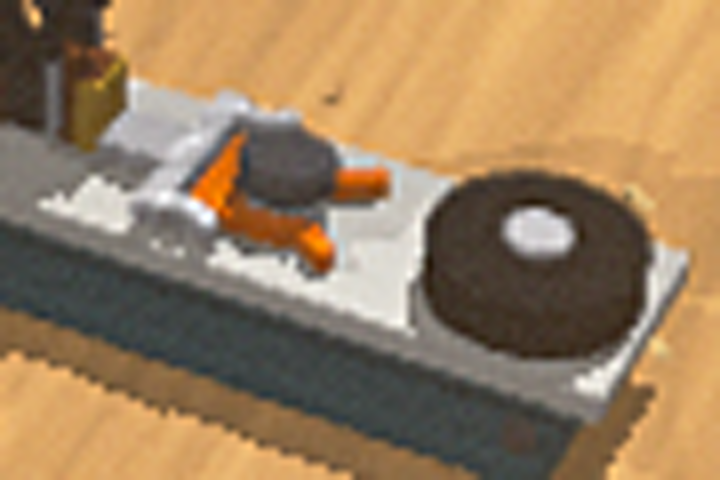

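View pics/l_t.png

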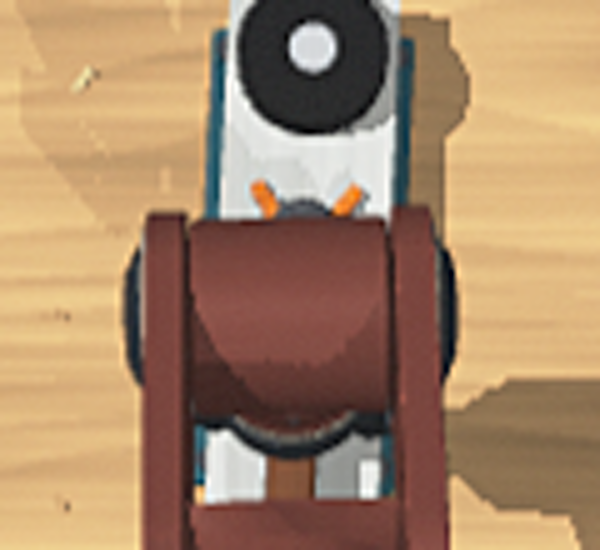

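Request:
{"name": "step_arm", "arguments": {
  "rows": "-0.005 0 0 0;-0.01 0 0 0;-0.01 0 0 0;-0.01 0 0 0"
}}

```text
clock: 12.62
position: [0.5595, 0.0893, 0.0551]
orientation: [[-0.999, 0.041, 0.01], [0.041, 0.999, -0.006], [-0.01, -0.006, -1.0]]
force: [-0.2, -0.3, -3.4]
finger_gap: 0.0247
```

Request:
{"name": "step_arm", "arguments": {
  "rows": "-0.005 0 0 0;-0.008 0 0 0;-0.008 0 0 0;-0.008 0 0 0"
}}

```text
clock: 12.95
position: [0.56, 0.0893, 0.0547]
orientation: [[-0.999, 0.04, 0.007], [0.04, 0.999, -0.006], [-0.007, -0.006, -1.0]]
force: [-4.7, -1.1, 1.0]
finger_gap: 0.0249
```

Run:
```python
from h import *
C=cam('top')
for im in (cv2.imread('pics/k_top.png'),cv2.imread('pics/l_top.png'),get_image('top')):
    hsv=cv2.cvtColor(im,cv2.COLOR_BGR2HSV);H,S,V=[hsv[...,i].astype(int) for i in range(3)]
    m=np.zeros(H.shape,bool);m[90:106,240:285]=((H<18)&(S>140)&(V>150))[90:106,240:285]
    ys,xs=np.nonzero(m);k=xs<262
    print(ys[k].min(),ys[~k].min(),xs.min(),xs.max(),ray(C,[[xs[k].min(),ys[k].min()],[xs[~k].max()+1,ys[~k].min()]],.054))
```

```text
97 97 250 271 [[0.6826 0.113  0.054 ]
 [0.683  0.0555 0.054 ]]
97 97 250 271 [[0.6826 0.113  0.054 ]
 [0.683  0.0555 0.054 ]]
97 97 250 271 [[0.6826 0.113  0.054 ]
 [0.683  0.0555 0.054 ]]
```

Request:
{"name": "step_arm", "arguments": {
  "rows": "-0.01 0 0 0;-0.015 0 0 0;-0.02 0 0 0;-0.02 0 0 0"
}}

```text
clock: 13.33
position: [0.5602, 0.0893, 0.0536]
orientation: [[-0.999, 0.04, -0.004], [0.04, 0.999, -0.006], [0.003, -0.007, -1.0]]
force: [-13.4, -0.3, 4.2]
finger_gap: 0.0249
```

Request:
{"name": "step_arm", "arguments": {
  "rows": "0.02 0 -0.002 0;0.05 0 -0.004 0;0.1 0 -0.005 0;0.18 0 -0.005 0;0.25 0 -0.005 0;0.3 0 -0.005 0;0.3 0 -0.005 0;0.3 0 -0.005 0"
}}

```text
clock: 14.0
position: [0.5002, 0.0918, 0.055]
orientation: [[-0.999, 0.04, -0.002], [0.04, 0.999, -0.006], [0.002, -0.007, -1.0]]
force: [-0.3, -0.0, -2.7]
finger_gap: 0.0251
```

Request:
{"name": "step_arm", "arguments": {
  "rows": "0 -0.1 -0.2 0;0 -0.4 -0.5 0;0 -0.67 -0.83 0;0 -0.67 -0.93 0;0 -0.67 -0.93 0;0 -0.67 -0.93 0;0 -0.67 -0.93 0"
}}

```text
clock: 14.58
position: [0.4988, -0.0441, 0.2492]
orientation: [[-0.999, 0.044, 0.01], [0.044, 0.999, -0.01], [-0.011, -0.01, -1.0]]
force: [0.6, -1.1, -2.6]
finger_gap: 0.0249
```

```bash
python3 shot.py m wrist top scene
```

```text
14.5833 [ 0.4988 -0.0441  0.2492] [-0.999   0.0436 -0.0108] [ 0.0103 -0.0104 -0.9999] [ 0.5736 -1.1292 -2.5827] 0.024915158158286918
```

View pics/m_wrist.png

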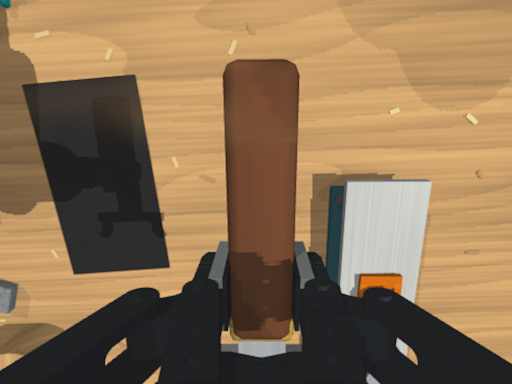

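View pics/m_top.png

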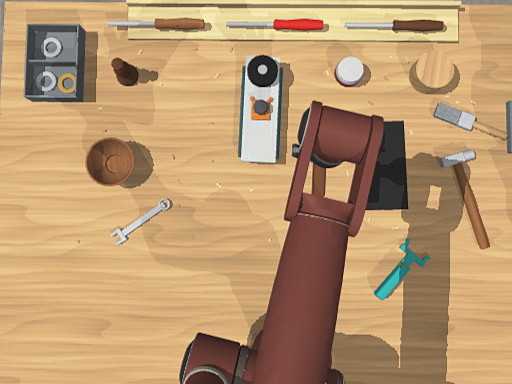

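The clip now surrounds the shaft at (261,107). I'll check the distance from its back face to the shaft axis.

Run:
```python
from h import *
import pickle
im=cv2.imread('pics/m_top.png');hsv=cv2.cvtColor(im,cv2.COLOR_BGR2HSV);H,S,V=[hsv[...,i].astype(int) for i in range(3)]
C=cam('top')
m=np.zeros(H.shape,bool);m[90:130,240:285]=((H<18)&(S>140)&(V>150))[90:130,240:285]
ys,xs=np.nonzero(m);print(ys.min(),ys.max(),xs.min(),xs.max())
print('front',ray(C,[261,ys.min()],.054)[0],'back',ray(C,[260,ys.max()+1],.054)[0])
st=pickle.load(open('pics/m.pkl','rb'));Cw=cam('wrist',st)
im=cv2.imread('pics/m_wrist.png');hsv=cv2.cvtColor(im,cv2.COLOR_BGR2HSV);H,S,V=[hsv[...,i].astype(int) for i in range(3)]
m=np.zeros(H.shape,bool);m[260:300,345:415]=((H<18)&(S>140)&(V>150))[260:300,345:415]
ys,xs=np.nonzero(m);print(ys.min(),xs.min(),xs.max());
for c in (365,380,395):
    print('back w',ray(Cw,[c,np.nonzero(m[:,c])[0].min()],.054))
b=cv2.imread('pics/m_top.png')[50:170,200:320]
cv2.imwrite('pics/m_t.png',cv2.resize(b,None,fx=5,fy=5,interpolation=cv2.INTER_CUBIC))
```

```text
97 119 250 271
front [0.6828 0.0842 0.054 ] back [0.6218 0.0863 0.054 ]
276 360 401
back w [[0.6224 0.068  0.054 ]]
back w [[0.6231 0.0851 0.054 ]]
back w [[0.6237 0.1021 0.054 ]]
```

View pics/m_t.png

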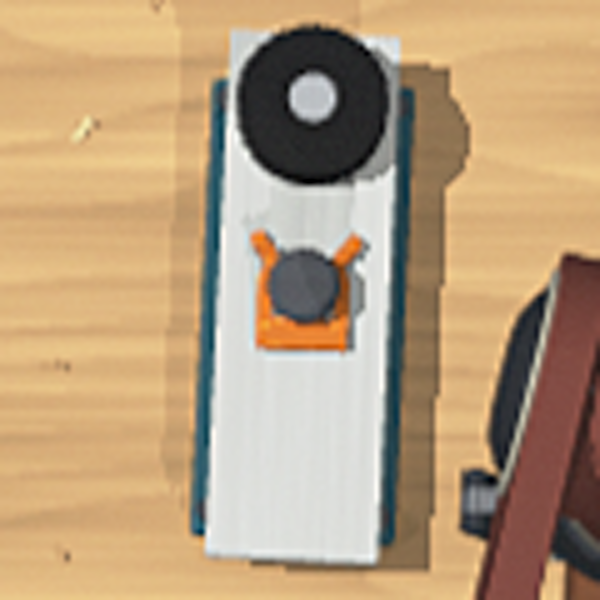

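Request:
{"name": "step_arm", "arguments": {
  "rows": "-0.08 -0.96 0 -0.021;-0.08 -0.96 0 -0.021;-0.08 -0.96 0 -0.021;-0.08 -0.96 0.2 -0.021;-0.08 -0.96 0.5 -0.021;-0.08 -0.96 0.75 -0.021;-0.08 -0.96 0.8 -0.021;-0.08 -0.96 0.8 -0.021;-0.08 -0.96 0.8 -0.021"
}}

```text
clock: 15.48
position: [0.4971, -0.2299, 0.072]
orientation: [[-1.0, -0.026, -0.018], [-0.026, 1.0, 0.004], [0.018, 0.004, -1.0]]
force: [-1.8, -0.2, -3.2]
finger_gap: 0.0245
```

```bash
python3 shot.py n scene
```

```text
15.4833 [ 0.4971 -0.2299  0.072 ] [-0.9995 -0.026   0.0179] [-0.018   0.0038 -0.9998] [-1.8435 -0.2289 -3.188 ] 0.024548175589939065
```

View pics/n_scene.png

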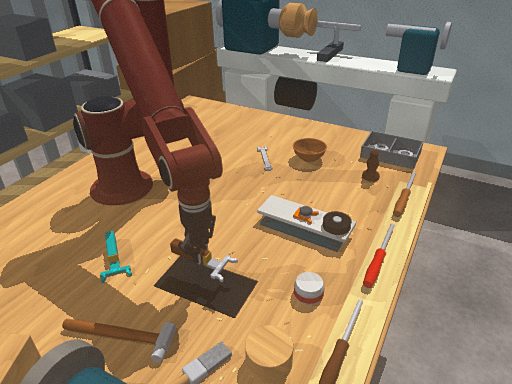

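Request:
{"name": "step_arm", "arguments": {
  "rows": "-0.05 -0.035 0.1 0;-0.05 -0.035 0.2 0;-0.05 -0.035 0.23 0;-0.05 -0.035 0.23 0;-0.05 -0.035 0.23 0;-0.05 -0.035 0.23 0"
}}

```text
clock: 16.03
position: [0.5105, -0.2382, 0.032]
orientation: [[-1.0, -0.027, -0.01], [-0.027, 1.0, -0.001], [0.01, -0.001, -1.0]]
force: [0.3, 0.4, -1.7]
finger_gap: 0.0247
```

Request:
{"name": "step_arm", "arguments": {
  "rows": "0 0 0 0;0 0 0 0;0 0 0 0;0 0 0 0"
}}

```text
clock: 16.37
position: [0.5108, -0.2384, 0.0327]
orientation: [[-1.0, -0.027, -0.009], [-0.027, 1.0, -0.002], [0.009, -0.002, -1.0]]
force: [-0.4, 0.6, -2.6]
finger_gap: 0.0253
```

Request:
{"name": "step_arm", "arguments": {
  "rows": "0.015 0.007 0.05 0;0.015 0.007 0.09 0;0.015 0.007 0.1 0;0.015 0.007 0.1 0;0.015 0.007 0.1 0"
}}

```text
clock: 16.78
position: [0.5072, -0.2369, 0.0121]
orientation: [[-1.0, -0.027, -0.01], [-0.027, 1.0, -0.001], [0.01, -0.001, -1.0]]
force: [0.4, 0.1, -2.5]
finger_gap: 0.0252
```

Request:
{"name": "step_arm", "arguments": {
  "rows": "0 0 0.008 0;0 0 0.013 0;0 0 0.013 0;0 0 0.013 0"
}}

```text
clock: 17.12
position: [0.5076, -0.2372, 0.0101]
orientation: [[-1.0, -0.027, -0.009], [-0.027, 1.0, -0.002], [0.009, -0.002, -1.0]]
force: [-0.9, 0.1, 0.5]
finger_gap: 0.0246
```

Request:
{"name": "step_arm", "arguments": {
  "rows": "0 0 0.005 0;0 0 0.005 0;0 0 0.005 0"
}}

```text
clock: 17.37
position: [0.5079, -0.2374, 0.0097]
orientation: [[-1.0, -0.027, -0.008], [-0.027, 1.0, -0.002], [0.008, -0.002, -1.0]]
force: [-2.6, 1.2, 3.2]
finger_gap: 0.0247
```

Request:
{"name": "step_arm", "arguments": {
  "rows": "0 0 0 0;0 0 0 0;0 0 0 0;0 0 0 0;0 0 0 0;0 0 0 0",
  "fingers": 0.3
}}

```text
clock: 17.87
position: [0.5079, -0.2374, 0.0096]
orientation: [[-1.0, -0.027, -0.008], [-0.027, 1.0, -0.002], [0.008, -0.002, -1.0]]
force: [0.0, -0.2, 0.6]
finger_gap: 0.0597
```

Request:
{"name": "step_arm", "arguments": {
  "rows": "0 0 -0.1 0;0 0 -0.3 0;0 0 -0.5 0;0 0 -0.7 0;0 0 -0.9 0;0 0 -0.9 0;0 0 -0.9 0;0 0 -0.9 0"
}}

```text
clock: 18.53
position: [0.5092, -0.2369, 0.1892]
orientation: [[-1.0, -0.027, -0.008], [-0.027, 1.0, -0.002], [0.008, -0.002, -1.0]]
force: [0.7, 0.9, 0.1]
finger_gap: 0.0594
```

Request:
{"name": "step_arm", "arguments": {
  "rows": "0.8 0 0 0;0.8 0 0 0;0.8 0 0 0;0.8 0 0 0;0.8 0 0 0;0.8 0 0 0"
}}

```text
clock: 19.03
position: [0.3474, -0.2404, 0.1881]
orientation: [[-1.0, -0.024, -0.01], [-0.024, 1.0, 0.0], [0.01, 0.001, -1.0]]
force: [0.2, -0.3, 0.1]
finger_gap: 0.0601
```

```bash
python3 shot.py p wrist top scene
```

```text
19.0333 [ 0.3474 -0.2404  0.1881] [-0.9996 -0.0245  0.0105] [-0.0105  0.0003 -0.9999] [ 0.2215 -0.3297  0.0867] 0.06009352979011395
```

View pics/p_scene.png

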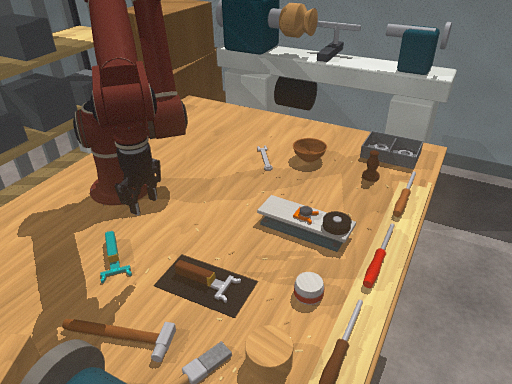

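View pics/p_top.png

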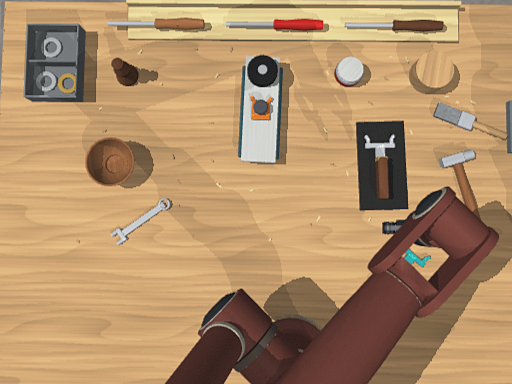

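The tool lies on its mat at (382,165), and the clip surrounds the shaft at (261,107). There is time left, so I'll take a closer look at the clip.

Request:
{"name": "step_arm", "arguments": {
  "rows": "-0.58 0.83 -0.3 0;-0.58 0.83 -0.3 0;-0.58 0.83 -0.3 0;-0.58 0.83 -0.3 0;-0.58 0.83 -0.3 0;-0.58 0.83 -0.3 0;-0.58 0.83 -0.3 0"
}}

```text
clock: 19.77
position: [0.4635, -0.0696, 0.2489]
orientation: [[-0.999, -0.033, -0.009], [-0.033, 0.999, -0.001], [0.009, -0.0, -1.0]]
force: [0.4, 0.4, 0.2]
finger_gap: 0.0597
```

Request:
{"name": "step_arm", "arguments": {
  "rows": "-0.58 0.83 0 0;-0.58 0.83 0 0;-0.58 0.83 0 0;-0.58 0.83 0 0;-0.58 0.83 0 0;-0.58 0.83 0 0;-0.58 0.83 0 0;-0.58 0.83 0 0;-0.58 0.83 0 0"
}}

```text
clock: 20.52
position: [0.5735, 0.0987, 0.2471]
orientation: [[-0.999, -0.031, -0.011], [-0.031, 1.0, -0.001], [0.011, -0.001, -1.0]]
force: [0.3, 0.1, 1.1]
finger_gap: 0.06
```

```bash
python3 shot.py q wrist
python3 - <<'E'
from h import *
import pickle
im=cv2.imread('pics/q_wrist.png');hsv=cv2.cvtColor(im,cv2.COLOR_BGR2HSV);H,S,V=[hsv[...,i].astype(int) for i in range(3)]
C=cam('wrist',pickle.load(open('pics/q.pkl','rb')))
m=big((H<18)&(S>170)&(V>150)); ys,xs=np.nonzero(m);print(xs.min(),xs.max(),ys.min(),ys.max())
print('back',ray(C,[(xs.min()+xs.max())/2,ys.min()],.054),'tips',ray(C,[(xs.min()+xs.max())/2,ys.max()+1],.054))
r=np.zeros(H.shape,bool);r[ys.min():ys.max()+25,xs.min():xs.max()]=1
s=big(r&(S<70)&(V<105)&(V>25)&~m);y2,x2=np.nonzero(s);print('head px',x2.min(),x2.max(),y2.min(),y2.max());print('head',ray(C,[(x2.min()+x2.max()+1)/2,(y2.min()+y2.max()+1)/2],.071),ray(C,[[x2.mean(),y2.min()],[x2.mean(),y2.max()+1]],.071))
E
```

```text
20.5167 [0.5735 0.0987 0.2471] [-0.9994 -0.0314  0.0107] [-0.0106 -0.0013 -0.9999] [0.2963 0.0758 1.0683] 0.060003411201072145
226 269 223 257
back [[0.623  0.0861 0.054 ]] tips [[0.6642 0.0869 0.054 ]]
head px 229 263 237 271
head [[0.6521 0.0863 0.071 ]] [[0.6324 0.0854 0.071 ]
 [0.6725 0.0862 0.071 ]]
```

View pics/q_wrist.png

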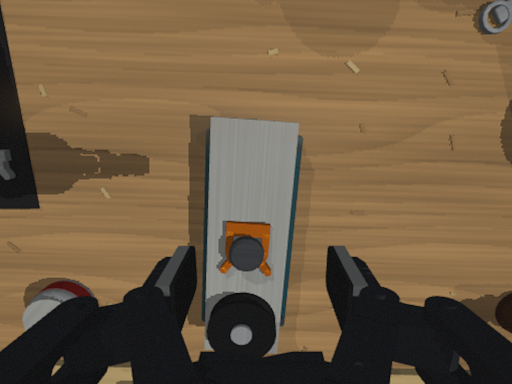

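```bash
python3 -c "
from h import *
print(manip.job_done())"
```

```text
the job is handed in; nothing more can be done
None
```

I pushed the clip onto the pivot shaft with the fork tool until it stopped hard, laid the tool back on its mat, let go and handed the job in at about 20.5 s.

- **Clip:** it snapped on with about 12 mm of push travel left before I felt the stop. A final push then met a firm stop at about 13 N. The last close view put the clip's back about 29 mm from the shaft-head centre and the top view about 30 mm. Nominal is 32 mm, or at least 31 mm with play. I put this shortfall down to calibration error, because the clip did not move under the 13 N push.
- **Grip:** the first grip on the handle sat too high, so I opened and gripped about 5 mm lower before lifting.
- **Tool and scene:** the tool lies flat on the mat where it started. In the last top and scene views the bowl and the turquoise look-alike are where they were at the start. The arm is clear of everything.
- **Tilt:** the gripper's tilt drifted by about 1°, so the fork was set down slightly nose-low and settled flat when released.

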